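# Tare the empty bowl on the portion scale

### The job

Get the portion scale ready for weighing grams into the bowl: switch it on by pressing the white-dot end of its green rocker fully over, next push the yellow gram key fully down so that it stays down, then press the blue tare key fully down for a moment and let it come back up. Pick nothing up: leave the red and white keys up, never touch the pan or the bowl on it, and do not move the bottle or the cup standing beside the scale.

Things in the scene. Friction and masses are not known exactly. Their poses are not given: they have to be found in the camera images.
- scale: bench portion scale, fixed: a grey box 340 x 340 mm and 48 mm high with a black control strip (top face 50 mm above the bench) along its near edge and a raised metal pan over the rest. Origin: centre of its underside, on the bench. Its x axis points from the control strip to the pan, y to the left seen from the strip, z up. It stands at varying places and yaw.
- pan: bare metal weighing pan of the scale, 205 (x) x 310 (y) x 12 mm; origin at the centre of its underside, 61 mm above the bench, 62.5 mm along the scale's +x from the scale's origin; its top is 73 mm above the bench. Must not be touched.
- power_press (a point): where to press the rocker: a green rocker paddle 64 mm long (along the scale's x), 30 mm wide, 8 mm thick, at the left (+y) end of the control strip, pivoting about the scale's y axis at scale x = -112, y = 125 mm, 61 mm above the bench. This point lies on its top face 20 mm from the pivot on the near (scale -x) end, at the white dot, and moves with the paddle: about 69 mm above the bench when off and 61 mm when fully on. Axes are the paddle's; it tilts.
- power (a joint): the rocker, rad: 0 = off (white-dot end standing up), 0.4 = fully on (white-dot end down against its stop). Stays where it is left; pressing the white-dot end straight down at the point given takes 3 to 5 N and about 8 mm.
- gram_top (a point): top of the yellow (gram) key: a 32 mm-diameter flat round key cap on the scale's control strip, standing 10 mm proud of its 42 mm dark metal collar ring. The four keys stand in one row along the scale's y axis, 58 mm apart, at scale x = -120 mm and y = +55, -3, -61 and -119 mm; which colour has which place changes. This point is the centre of the cap's top face (64 mm above the bench when up) and moves with it. 
- gram (a joint): yellow key, m: 0 = up, 0.007 = fully down. It is pressed straight down against about 4 N of friction and stays at whatever depth it is left (latching key, no spring). 
- tare_top (a point): top of the blue (tare) key: a 32 mm-diameter flat round key cap on the scale's control strip, standing 10 mm proud of its 42 mm dark metal collar ring. The four keys stand in one row along the scale's y axis, 58 mm apart, at scale x = -120 mm and y = +55, -3, -61 and -119 mm; which colour has which place changes. This point is the centre of the cap's top face (64 mm above the bench when up) and moves with it. 
- tare (a joint): blue key, m: 0 = up, 0.007 = fully down. Pressed straight down against a spring (1.5 N to start, 5 N fully down); it returns by itself.
- pound_top (a point): top of the red (pound) key: a 32 mm-diameter flat round key cap on the scale's control strip, standing 10 mm proud of its 42 mm dark metal collar ring. The four keys stand in one row along the scale's y axis, 58 mm apart, at scale x = -120 mm and y = +55, -3, -61 and -119 mm; which colour has which place changes. This point is the centre of the cap's top face (64 mm above the bench when up) and moves with it. 
- pound (a joint): red key, m: 0 = up, 0.007 = fully down. It is pressed straight down against about 4 N of friction and stays at whatever depth it is left (latching key, no spring). To be left up.
- ounce_top (a point): top of the white (ounce) key: a 32 mm-diameter flat round key cap on the scale's control strip, standing 10 mm proud of its 42 mm dark metal collar ring. The four keys stand in one row along the scale's y axis, 58 mm apart, at scale x = -120 mm and y = +55, -3, -61 and -119 mm; which colour has which place changes. This point is the centre of the cap's top face (64 mm above the bench when up) and moves with it. 
- ounce (a joint): white key, m: 0 = up, 0.007 = fully down. It is pressed straight down against about 4 N of friction and stays at whatever depth it is left (latching key, no spring). To be left up.
- bowl: empty loose steel bowl standing on the pan, rim diameter 124 mm, 48 mm high; origin at the centre of its underside, 73 mm above the bench. Must not be touched.
- bottle: loose amber syrup bottle, 68 mm in diameter, 240 mm high, standing on the bench beside the scale (either side, 220 to 260 mm sideways from the scale's origin); origin at the centre of its underside.
- cup: loose open metal cup, 76 mm rim diameter, 95 mm high, standing on the bench on the other side of the scale; origin at the centre of its underside.
Things that resemble listed ones, but are neither listed nor needed, are in the scene too. Of the things shaped like the cup, the metal one is meant. There is more than one size of the bottle; the job needs the larger.

How it is judged:
By the outcome, as a careful person would: the job done as asked, in the order asked, and still so for the second after the job is handed in, with the robot touching nothing.
It also fails if it takes over 45 s, if anything falls off the work surface, if the arm or the gripper's body presses on something with over 40 N, if the wrist force passes 120 N, or if a joint passes its speed limit or range.

### The arm

A 6-joint arm with a two-finger parallel gripper is mounted at the origin on the work surface. World frame = base frame: x ahead of the robot, y to its left, z up, the work surface at z = 0. Lengths are in m, angles in rad, forces in N, time in s.
With the tool pointing down it reaches from about 0.25 to 0.85 m from the base axis. Payload 12.5 kg.
Tool frame: the origin (TCP) lies on the centre line of the jaws, within the pads' length; the fingertips stand ahead of it and the grasp point (between the pads) is the TCP (r.tip_extent is the z of the fingertips in the tool frame, in m); z points along the fingers, y is the direction in which the jaws open and shut (so a half turn about z gives the same grasp; the last joint's range is limited). The gripper opens to 93 mm and grips with 3 to 60 N. Pads are 15 mm wide; open, the fingers measure 128 mm over their backs; the gripper's body (75 mm by 188 mm) begins 65 mm behind the grasp point.
Start: joints at [1.122, 0.351, 1.652, -0, 1.139, -0.085], TCP at [0.196, 0.514, 0.238] pointing down, gripper open.
Joint ranges: [-2.75, 2.75], [-0.79, 2.1], [0.01, 2.65], [-1.57, 4.71], [0.07, 3.14], [-2.87, 2.87]. Speed limits (rad/s): [2.22, 2.22, 2.79, 3.14, 3.14, 3.14].

### API

Orientations are given as a rotation vector (axis times angle).
In Python, from bench import monitor, imaging, workorder, r gives the robot as it stands. The module is installed in compiled form; this text tells all that it offers.
- The arm moves only by the tool apply_moves, never from a script. Its argument "rows" is a list of rows, each a list of 5 numbers: the finger opening in mm, from 0 to 93, then the shift along the world's x, y, z in mm, then the turn about the world's z in rad. A call has 1 to 5 rows; each row shifts and turns the commanded pose from where the row before left it; what a row does not reach is not made up. A row lasts 1/12 s, in which the tool goes at most 41.7 mm and 7.16 degrees, less where a joint would pass 70% of its speed; a pose out of reach is approached as far as the arm can. A call is refused whole if a number of a shift passes 41.7 or a number of a turn 0.125, either way. A call with a gripper value outside its range is refused whole. The fingers move at their own pace and stop on an object; the grip force is fixed at half the most. Time passes only in rows, so rows that do not move let the fingers close. It gives the time, the measured TCP pose, the force and the opening at its end, in the units of the state.
- monitor.state(): the state, without advancing time (a new reading comes with each control period).
- imaging.get_image(name): name is "side" or "top" or "wrist"; returns (picture, depth): 384x512x3 uint8, blue, green, red; 384x512 float32, m along the optical axis (not along the pixel's ray), 0 where there is no reading.
- imaging.camera_model(name): a dict with "camera_matrix" (3x3 intrinsics, pixels), "world_from_camera" (4x4, takes a point from camera to world coordinates). Camera axes: x right, y down, z forward; pixel columns grow to the right and rows downward; lengths in m; the calibration is good to about 2 mm. A picture is of the moment at which its call begins: read the wrist's pose just before it. camera_model takes no time and is no camera call; for the wrist camera it gives the pose at the moment of the call.
- workorder.hand_in(): hands the job in, once; it reports no verdict.
The state is a dict: "clock": time; "joint_pos": joint angles; "joint_vel": joint speeds; "effort": joint torques, N m; "tool_pos": TCP position; "tool_rot": TCP orientation; "wrist_force": force on the tool from outside, world axes, zero at the start; "moment": the same for the moment, N m; "width": finger opening in m.
Only numpy, scipy, OpenCV 4.12 (cv2) and the standard library are available. Lean on these libraries where they do the work, as an engineer would, in place of code of your own. Each camera call takes 0.05 s, during which the arm holds its last target. There are 200 camera calls.

## Working session

There is one attempt and no reset: what is moved stays moved. The work goes in short steps, Python scripts to look and compute and a tool call to move; the robot and the scene stay as the last step left them, time stands still between calls to the robot, and variables do not carry over. Pictures are saved under pics/ and viewed, about 8 in all and at most 12, crops included, and the job is handed in when it is done.

Besides the shell and the picture viewer there is one more tool, called as name(argument=value, ...) on one line, values as JSON. apply_moves: Moves the arm, as the interface text tells. Its arguments: {"type":"object","properties":{"rows":{"type":"array"}},"required":["rows"]}

```bash
mkdir -p pics; python3 - <<'E'
from bench import monitor, imaging, r
import cv2, numpy as np
print(monitor.state(), r.tip_extent)
for n in("top","side"):
    im,d=imaging.get_image(n); np.savez(n,im=im,d=d,**imaging.camera_model(n)); cv2.imwrite(f"pics/{n}0.png",im)
    print(imaging.camera_model(n))
E
```

```text
{'clock': 0.0, 'joint_pos': array([ 1.12241170e+00,  3.51223901e-01,  1.65242557e+00, -8.29521052e-07,
        1.13908815e+00, -8.45782291e-02]), 'joint_vel': array([ 0.00021521,  0.00037577,  0.00048835, -0.00050772,  0.00040552,
       -0.00150024]), 'effort': array([ 6.91905916e-04, -4.97332585e+01, -2.85254592e+01,  6.99224230e-02,
        2.57777033e-02, -1.00153040e-04]), 'tool_pos': array([0.19553429, 0.51372526, 0.23710761]), 'tool_rot': array([-5.68264405e-01, -3.08946389e+00,  1.73518245e-03]), 'wrist_force': array([0.63246052, 0.10093137, 0.70429784]), 'moment': array([ 0.01295827, -0.00678274, -0.01389528]), 'width': 0.09315385178505281} 0.019
{'camera_matrix': array([[446.53892038,   0.        , 260.16026914],
       [  0.        , 446.53892038, 192.28325677],
       [  0.        ,   0.        ,   1.        ]]), 'world_from_camera': array([[-0.02630498, -0.98382033,  0.17721626,  0.43306634],
       [-0.99960123,  0.02406603, -0.01477205, -0.02077743],
       [ 0.01026815, -0.17753417, -0.98406107,  1.11034422],
       [ 0.        ,  0.        ,  0.        ,  1.        ]])}
{'camera_matrix': array([[474.53618155,   0.        , 255.19969347],
       [  0.        , 474.53618155, 184.06190248],
       [  0.        ,   0.        ,   1.        ]]), 'world_from_camera': array([[ 0.99872419, -0.01934986,  0.04664299,  0.58469006],
       [-0.04881694, -0.60626253,  0.79376486, -0.85491237],
       [ 0.01291866, -0.79502913, -0.60643366,  0.71814607],
       [ 0.        ,  0.        ,  0.        ,  1.        ]])}
```

View pics/top0.png

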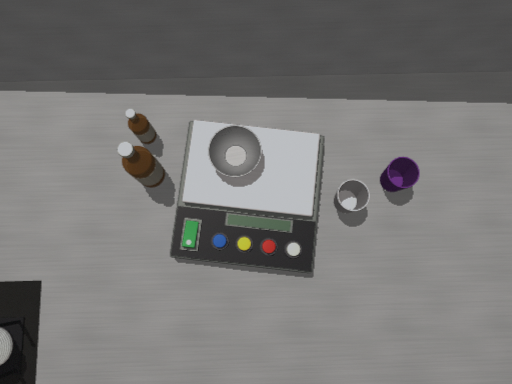

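View pics/side0.png

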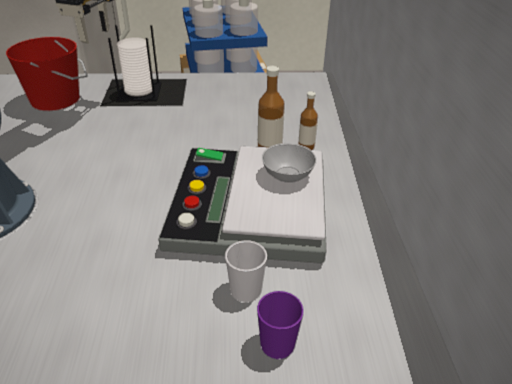

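The top view shows the strip, left to right: rocker (190,234) with its white dot at (188,242), then blue (219,240), yellow (244,243), red (268,246) and white (293,249). The larger bottle is at about (140,160) and the metal cup at (352,196). Next I measure the key positions.

```bash
cat > h.py <<'E'
import numpy as np, cv2
def ray(K,T,u,v,z):
    d=T[:3,:3]@np.linalg.solve(K,[u,v,1.]); return T[:3,3]+d*(z-T[2,3])/d[2]
R={'green':((50,120,50),(70,255,255)),'blue':((105,150,60),(130,255,255)),'yellow':((25,150,100),(35,255,255)),'red':((0,180,80),(8,255,255))}
def cents(im,box):
    x0,y0,x1,y1=box; hsv=cv2.cvtColor(im,cv2.COLOR_BGR2HSV)[y0:y1,x0:x1]; o={}
    for n,(a,b) in R.items():
        m=cv2.inRange(hsv,a,b); k,l,s,c=cv2.connectedComponentsWithStats(m)
        if k>1:
            i=1+np.argmax(s[1:,4]); o[n]=(c[i][0]+x0,c[i][1]+y0,int(s[i,4]))
    return o
E
python3 - <<'E'
from h import *
for n,box in(("top",(170,200,320,275)),("side",(160,140,240,250))):
    f=np.load(n+".npz"); K,T=f["camera_matrix"],f["world_from_camera"]
    c=cents(f["im"],box)
    P={k:ray(K,T,u,v,.064) for k,(u,v,a) in c.items()}
    for k in c: print(n,k,np.round(c[k],1),P[k].round(4))
    e=P["red"]-P["blue"]; print(np.linalg.norm(e[:2]), "yaw", np.arctan2(e[0],-e[1]))
    # fit: keys at y=55,-3,-61 x=-120
    yaw=np.arctan2(e[0],-e[1]); ex=np.array([np.cos(yaw),np.sin(yaw)]);ey=np.array([-ex[1],ex[0]])
    org=np.mean([P[k][:2]-(-.12*ex+y*ey) for k,y in(("blue",.055),("yellow",-.003),("red",-.061))],0)
    print("org",org,"press",org-.132*ex+.125*ey)
    u,v,_=c["green"]; print("pivot exp",org-.112*ex+.125*ey)
    x0,y0,x1,y1=box
    if n=="top": cv2.imwrite("pics/crop0.png",cv2.resize(f["im"][y0:y1,x0:x1],None,fx=5,fy=5,interpolation=2))
E
```

```text
top green [190.2 232.8 288. ] [0.5291 0.1296 0.064 ]
top blue [219.2 240.7 136. ] [0.5092 0.0622 0.064 ]
top yellow [243.8 243.2 138. ] [0.5017 0.0049 0.064 ]
top red [268.6 246.1 128. ] [ 0.4936 -0.0527  0.064 ]
0.11595068950838984 yaw -0.13448650665756143
org [ 0.62082248 -0.00832572] press [0.50677458 0.13324432]
pivot exp [0.52659399 0.13056269]
side green [210.2 153.9 200. ] [0.5296 0.1279 0.064 ]
side blue [200.9 170.2 128. ] [0.5097 0.0593 0.064 ]
side yellow [196.3 184.7 108. ] [0.5016 0.0033 0.064 ]
side red [191.2 201.3 149. ] [ 0.4936 -0.0556  0.064 ]
0.11601792265187702 yaw -0.13868431191036135
org [ 0.62088556 -0.0112564 ] press [0.50743295 0.13079114]
pivot exp [0.52724092 0.12802634]
```

View pics/crop0.png

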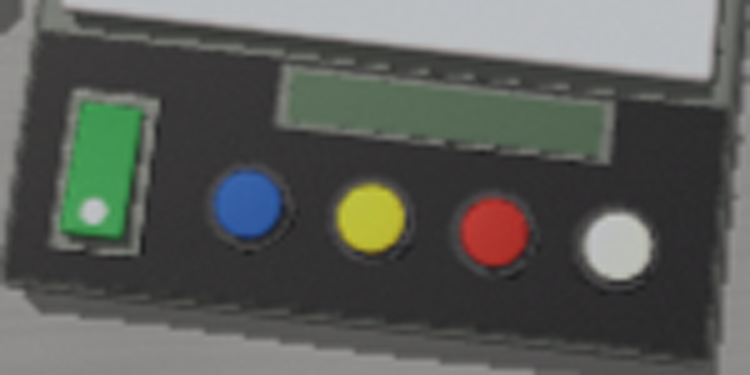

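The crop confirms blue, yellow, red and white from left to right, with the rocker's dot at its near end. Both views agree to 3 mm, and the key spacing measures 116 mm over two keys, as it should. Before moving I check the clearances: the bottle's position and the heights along the path.

```bash
python3 - <<'E'
from h import *
A=[]
for n in("top","side"):
    f=np.load(n+".npz"); K,T,d=f["camera_matrix"],f["world_from_camera"],f["d"]
    v,u=np.nonzero(d>0); z=d[v,u]
    p=np.linalg.solve(K,np.stack([u,v,np.ones_like(u)]))*z
    A.append((T[:3,:3]@p).T+T[:3,3])
P=np.vstack(A)
xs=np.arange(.1,.85,.05); print("x",xs.round(2))
for y in np.arange(.65,-.2,-.05):
    print(f"{y:.2f}",[int(1000*max(P[(abs(P[:,0]-x)<.025)&(abs(P[:,1]-y)<.025),2],default=0)) for x in xs])
q=P[(P[:,2]>.08)&(abs(P[:,0]-.65)<.15)&(abs(P[:,1]-.25)<.08)]; print(q.min(0),q.max(0))
E
```

```text
x [0.1  0.15 0.2  0.25 0.3  0.35 0.4  0.45 0.5  0.55 0.6  0.65 0.7  0.75
 0.8 ]
0.65 [171, 5, 202, 206, 169, 204, 4, 4, 4, 4, 4, 3, 3, 4, 3]
0.60 [173, 92, 8, 304, 171, 165, 6, 5, 4, 5, 6, 5, 5, 5, 5]
0.55 [173, 92, 310, 318, 170, 204, 6, 6, 6, 5, 4, 5, 5, 6, 5]
0.50 [174, 93, 332, 321, 6, 6, 5, 5, 5, 5, 5, 4, 6, 6, 4]
0.45 [173, 347, 347, 5, 5, 6, 5, 5, 5, 5, 5, 5, 5, 7, 4]
0.40 [3, 347, 347, 5, 6, 6, 5, 5, 5, 5, 5, 4, 6, 6, 5]
0.35 [4, 7, 5, 5, 6, 6, 6, 5, 6, 5, 5, 6, 6, 5, 5]
0.30 [4, 6, 5, 6, 5, 5, 5, 7, 5, 5, 6, 4, 8, 5, 4]
0.25 [4, 4, 5, 7, 5, 7, 5, 6, 8, 8, 4, 241, 244, 118, 169]
0.20 [4, 4, 7, 5, 6, 7, 5, 4, 53, 5, 6, 239, 243, 6, 103]
0.15 [4, 5, 6, 5, 6, 5, 6, 53, 76, 67, 77, 76, 76, 75, 63]
0.10 [20, 5, 6, 5, 6, 5, 7, 54, 73, 69, 77, 78, 123, 122, 78]
0.05 [108, 4, 5, 6, 6, 6, 5, 54, 68, 57, 77, 123, 122, 123, 76]
-0.00 [254, 5, 5, 6, 6, 5, 5, 55, 68, 58, 78, 126, 109, 124, 76]
-0.05 [65, 4, 6, 5, 5, 7, 6, 56, 68, 73, 78, 122, 123, 123, 75]
-0.10 [18, 4, 5, 5, 6, 5, 5, 67, 70, 76, 77, 79, 77, 77, 72]
-0.15 [4, 5, 6, 7, 5, 6, 5, 55, 65, 77, 78, 77, 78, 78, 45]
[0.65092749 0.19554976 0.0801489 ] [0.79995407 0.27026617 0.24400247]
```

apply_moves(rows=[[0,10,-36,10,0],[0,25,-32,0,0],[0,25,-32,0,0.06],[0,25,-32,0,0.06],[0,25,-32,0,0.06]])

```text
clock: 0.52
tool_pos: [0.3062, 0.3483, 0.2475]
tool_rot: [-0.283, -3.129, 0.0]
wrist_force: [0.3, 0.3, -0.0]
width: 0.064
```

apply_moves(rows=[[0,25,-32,0,0.05],[0,25,-32,0,0],[0,25,-32,0,0],[0,25,-32,-5,0],[0,25,-32,-5,0]])

```text
clock: 0.93
tool_pos: [0.4316, 0.1882, 0.2377]
tool_rot: [0.21, 3.134, 0.0]
wrist_force: [0.5, -0.0, -0.6]
width: 0.0309
```

apply_moves(rows=[[0,24,-19,-15,0],[0,24,-19,-20,0],[0,24,-18,-20,0],[0,0,0,-35,0],[0,0,0,-25,0]])

```text
clock: 1.35
tool_pos: [0.503, 0.1327, 0.1203]
tool_rot: [-0.213, -3.133, 0.0]
wrist_force: [-0.1, -0.0, -0.7]
width: 0.0007
```

apply_moves(rows=[[0,0,0,-5,0],[0,0,0,0,0],[0,0,0,0,0]])

```text
clock: 1.6
tool_pos: [0.503, 0.1343, 0.1186]
tool_rot: [0.209, 3.134, 0.0]
wrist_force: [-0.6, -0.7, 0.2]
width: 0.0005
```

```bash
cat > look.py <<'E'
from bench import monitor, imaging
from h import *
import sys
s=monitor.state(); print(s["tool_pos"],s["tool_rot"],s["wrist_force"],s["width"])
for n in sys.argv[2:]:
    im,d=imaging.get_image(n); cm=imaging.camera_model(n); K,T=cm["camera_matrix"],cm["world_from_camera"]
    c=cents(im,dict(wrist=(0,0,512,384),side=(160,140,240,250),top=(170,200,320,275))[n])
    for k in c: print(n,k,np.round(c[k],1),ray(K,T,*c[k][:2],.064).round(4))
    if n=="side": im=cv2.resize(im[125:260,140:340],None,fx=4,fy=4,interpolation=2)
    cv2.imwrite(f"pics/{n}{sys.argv[1]}.png",im)
E
python3 look.py 1 side wrist
```

```text
[0.50302442 0.13428221 0.11863223] [2.09364033e-01 3.13390828e+00 2.78852020e-04] [-0.57258452 -0.69196593  0.22326541] 0.0005292180070253609
side green [210.1 153.9 202. ] [0.5295 0.1277 0.064 ]
side blue [200.8 170.1 130. ] [0.5094 0.0595 0.064 ]
side yellow [196.3 184.8 113. ] [0.5015 0.0028 0.064 ]
side red [191.2 201.3 149. ] [ 0.4936 -0.0556  0.064 ]
wrist green [254.7 210.  554. ] [0.502  0.1349 0.064 ]
wrist blue [ 166.7  227.  1275. ] [0.5068 0.0649 0.064 ]
wrist yellow [  91.6  229.3 1142. ] [0.5009 0.0062 0.064 ]
wrist red [  21.5  227.1 1427. ] [ 0.4918 -0.0475  0.064 ]
```

View pics/side1.png

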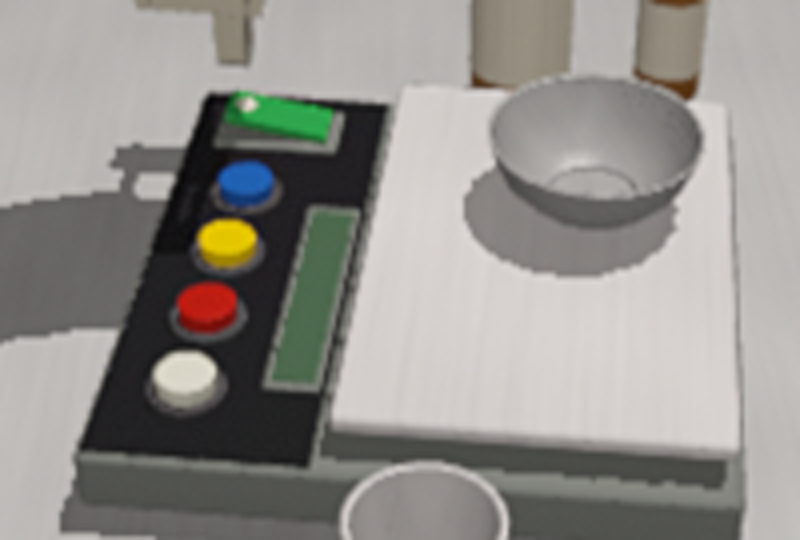

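View pics/wrist1.png

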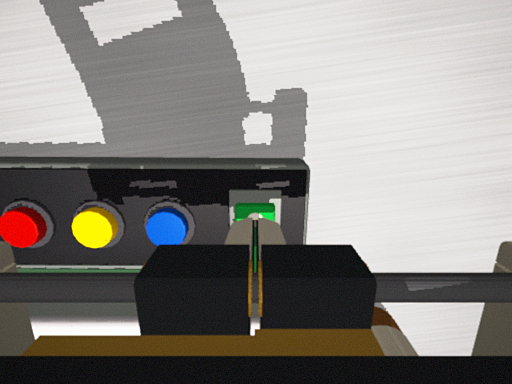

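The side crop shows the fingertip (235,60) directly above the white dot (247,103), a few mm towards the near end, as planned. Now I press in small steps and watch the force.

apply_moves(rows=[[0,1,-2,-15,0],[0,0,0,-10,0],[0,0,0,-4,0],[0,0,0,-3,0],[0,0,0,-3,0]])

```text
clock: 2.12
tool_pos: [0.5033, 0.1322, 0.0829]
tool_rot: [-0.21, -3.134, 0.0]
wrist_force: [-6.7, 1.3, 6.8]
width: 0.0006
```

apply_moves(rows=[[0,0,0,-2,0],[0,0,0,-1,0],[0,0,0,0,0]])

```text
clock: 2.37
tool_pos: [0.5033, 0.1322, 0.0805]
tool_rot: [-0.21, -3.134, 0.0]
wrist_force: [-7.4, 0.5, 12.2]
width: 0.0002
```

apply_moves(rows=[[0,0,0,-1,0],[0,0,0,-1,0],[0,0,0,0,0]])

```text
clock: 2.62
tool_pos: [0.5035, 0.1323, 0.0801]
tool_rot: [-0.21, -3.134, -0.0]
wrist_force: [-15.8, -1.3, 33.7]
width: 0.0008
```

The rocker is against its stop: 34 N with no further travel, tip at 61 mm. I lift and look.

apply_moves(rows=[[0,0,0,5,0],[0,0,0,20,0],[0,0,-5,20,0],[0,0,-25,0,0],[0,0,-25,0,0]])

```text
clock: 3.03
tool_pos: [0.5045, 0.077, 0.1242]
tool_rot: [0.207, 3.131, 0.001]
wrist_force: [-0.1, 0.2, 0.1]
width: 0.0006
```

apply_moves(rows=[[0,0,-25,0,0],[0,0,-25,0,0],[0,0,-22,-8,0],[0,0,0,-10,0],[0,0,0,0,0]])

```text
clock: 3.45
tool_pos: [0.5031, 0.0045, 0.1035]
tool_rot: [-0.213, -3.133, -0.0]
wrist_force: [-0.5, 1.0, 1.3]
width: 0.0006
```

```bash
python3 look.py 2 side wrist
```

```text
[0.50312839 0.00449502 0.10346821] [-2.12811459e-01 -3.13288636e+00 -1.03364489e-04] [-0.45323143  0.99758319  1.30034113] 0.0006113992636395297
side green [212.9 153.5 134. ] [0.5363 0.1294 0.064 ]
side blue [204.6 170.8  45. ] [0.5184 0.0565 0.064 ]
side yellow [196.8 185.5  90. ] [5.028e-01 2.000e-04 6.400e-02]
side red [191.4 201.4 144. ] [ 0.4939 -0.0561  0.064 ]
wrist green [ 429.9  228.4 3691. ] [0.5276 0.1308 0.064 ]
wrist blue [ 333.1  212.1 1193. ] [0.5057 0.062  0.064 ]
wrist yellow [269.8 206.3  52. ] [0.4953 0.0178 0.064 ]
wrist red [ 174.9  214.  1530. ] [ 0.492  -0.0501  0.064 ]
```

View pics/side2.png

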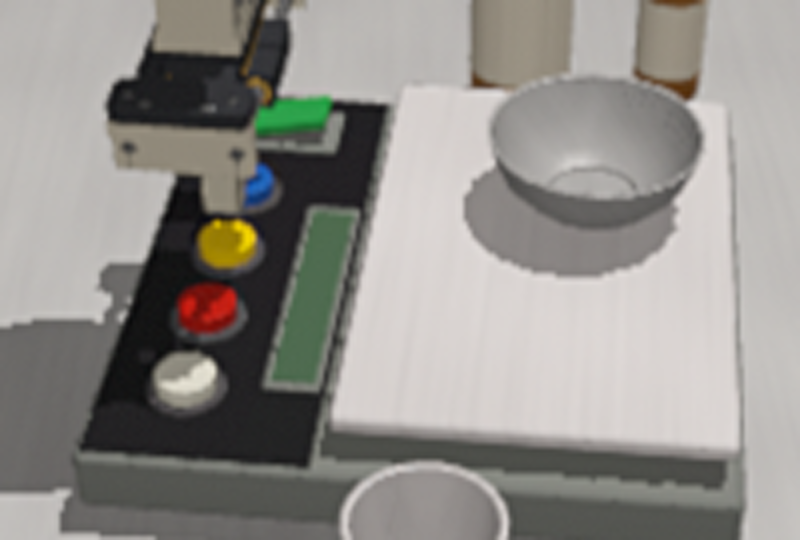

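The far end of the rocker now stands up (290,110), so it is switched on. The fingertip (222,208) is right above the yellow key (228,243). I press it.

apply_moves(rows=[[0,-1,0,-12,0],[0,0,0,-6,0],[0,0,0,-3,0],[0,0,0,-3,0],[0,0,0,-2,0]])

```text
clock: 3.97
tool_pos: [0.5026, 0.0056, 0.0787]
tool_rot: [-0.209, -3.134, -0.0]
wrist_force: [-1.6, 1.6, 4.1]
width: 0.0007
```

apply_moves(rows=[[0,0,0,-1,0],[0,0,0,-1,0],[0,0,0,0,0]])

```text
clock: 4.22
tool_pos: [0.5029, 0.0051, 0.0768]
tool_rot: [0.21, 3.134, -0.0]
wrist_force: [0.1, 0.5, 0.2]
width: 0.0008
```

apply_moves(rows=[[0,0,0,-1,0],[0,0,0,-1,0],[0,0,0,0,0]])

```text
clock: 4.47
tool_pos: [0.503, 0.005, 0.0759]
tool_rot: [0.21, 3.134, -0.0]
wrist_force: [-6.4, 1.6, 19.4]
width: 0.0003
```

apply_moves(rows=[[0,0,0,-1,0],[0,0,0,0,0]])

```text
clock: 4.63
tool_pos: [0.5031, 0.005, 0.0756]
tool_rot: [0.21, 3.134, -0.0]
wrist_force: [-9.9, 2.8, 30.6]
width: 0.0004
```

The key is at its stop: tip at 57 mm, 31 N. On to blue.

apply_moves(rows=[[0,0,0,4,0],[0,0,0,16,0],[0,0,0,15,0],[0,3,28,0,0],[0,3,29,0,0]])

```text
clock: 5.05
tool_pos: [0.5095, 0.0616, 0.1096]
tool_rot: [0.214, 3.132, -0.0]
wrist_force: [-0.6, -0.2, -0.2]
width: 0.0001
```

apply_moves(rows=[[0,0,0,-7,0],[0,0,0,0,0]])

```text
clock: 5.22
tool_pos: [0.5083, 0.0626, 0.1008]
tool_rot: [-0.207, -3.134, 0.001]
wrist_force: [0.4, 0.4, -0.3]
width: 0.0005
```

```bash
python3 look.py 3 side wrist
```

```text
[0.50833459 0.06258765 0.10076629] [-2.06709665e-01 -3.13408445e+00  6.70204969e-04] [ 0.41740092  0.35787737 -0.32905601] 0.0004962110901565038
side green [213.7 153.5 122. ] [0.5382 0.1295 0.064 ]
side blue [201.  170.3 126. ] [0.5098 0.0587 0.064 ]
side yellow [197.2 187.1  65. ] [ 0.504  -0.0059  0.064 ]
side red [191.5 201.4 143. ] [ 0.4941 -0.0561  0.064 ]
wrist green [ 355.3  223.2 2558. ] [0.5196 0.1321 0.064 ]
wrist blue [256.4 209.5 730. ] [0.5001 0.064  0.064 ]
wrist yellow [175.  225.7 619. ] [0.5045 0.0051 0.064 ]
wrist red [  95.3  218.6 1676. ] [ 0.4917 -0.0496  0.064 ]
```

View pics/side3.png

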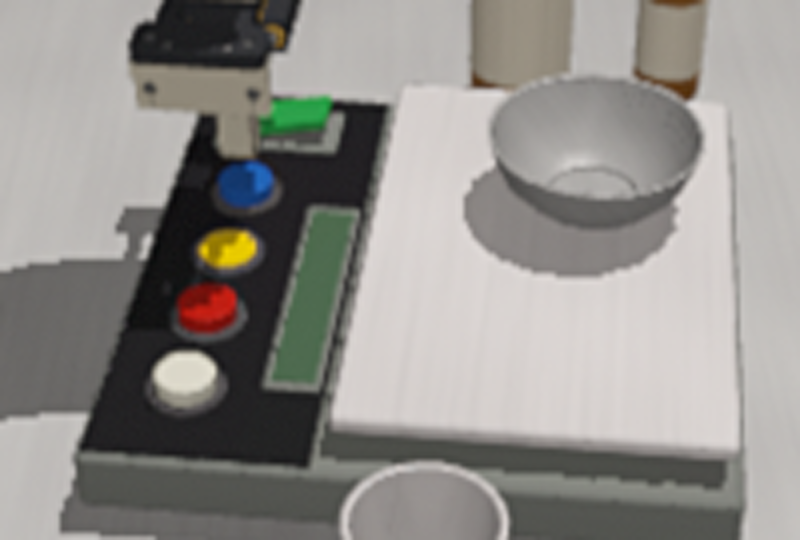

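The yellow key (228,250) is now nearly flush, while red (208,305) and white (186,375) are still up. The fingertip (238,150) is above the blue key (246,185), so I press it.

apply_moves(rows=[[0,0,-1,-10,0],[0,0,0,-6,0],[0,0,0,-4,0],[0,0,0,-3,0],[0,0,0,-2,0]])

```text
clock: 5.73
tool_pos: [0.5085, 0.0605, 0.0762]
tool_rot: [-0.21, -3.134, 0.001]
wrist_force: [-2.4, -3.9, 9.1]
width: 0.0006
```

apply_moves(rows=[[0,0,0,-1,0],[0,0,0,-1,0],[0,0,0,0,0]])

```text
clock: 5.98
tool_pos: [0.5086, 0.0605, 0.076]
tool_rot: [-0.21, -3.134, 0.001]
wrist_force: [-8.7, -6.7, 23.9]
width: 0.0007
```

apply_moves(rows=[[0,0,0,-1,0],[0,0,0,0,0],[0,0,0,5,0],[0,0,0,20,0],[0,0,0,35,0]])

```text
clock: 6.4
tool_pos: [0.507, 0.0609, 0.1319]
tool_rot: [-0.21, -3.129, 0.0]
wrist_force: [0.1, 0.6, -0.4]
width: 0.0008
```

apply_moves(rows=[[0,0,0,35,0],[0,-20,0,35,0],[0,-35,0,20,0],[0,-38,0,0,0],[0,-38,0,0,0]])

```text
clock: 6.82
tool_pos: [0.3766, 0.0611, 0.2244]
tool_rot: [0.21, 3.132, 0.001]
wrist_force: [0.2, -0.2, 0.2]
width: 0.0005
```

apply_moves(rows=[[0,-30,0,0,0],[0,0,0,0,0],[0,0,0,0,0],[0,0,0,0,0]])

```text
clock: 7.15
tool_pos: [0.3485, 0.061, 0.224]
tool_rot: [0.21, 3.133, 0.0]
wrist_force: [-0.1, 0.8, -0.1]
width: 0.0005
```

```bash
python3 look.py 4 side top
```

```text
[0.34850506 0.06104608 0.22397673] [2.10026190e-01 3.13319191e+00 4.16425376e-04] [-0.07970535  0.79907137 -0.11320712] 0.00046807116022943836
side green [209.9 153.7 182. ] [0.5289 0.1289 0.064 ]
side blue [200.9 170.2 128. ] [0.5097 0.0593 0.064 ]
side yellow [196.6 186.6  85. ] [ 0.5026 -0.0039  0.064 ]
side red [191.2 201.3 149. ] [ 0.4936 -0.0556  0.064 ]
top green [190.1 232.7 300. ] [0.5294 0.1298 0.064 ]
top blue [219.2 240.7 136. ] [0.5092 0.0622 0.064 ]
top yellow [243.8 243.4 137. ] [0.5015 0.0049 0.064 ]
top red [268.6 246.1 128. ] [ 0.4936 -0.0527  0.064 ]
```

View pics/side4.png

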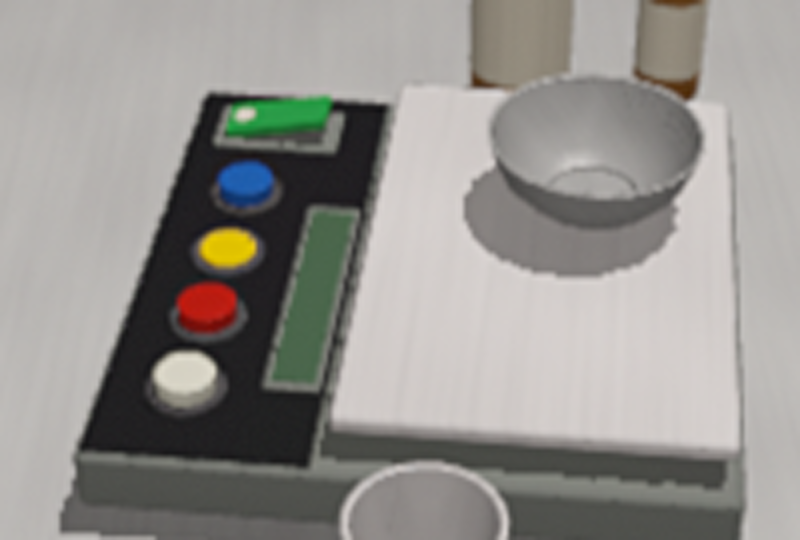

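View pics/top4.png

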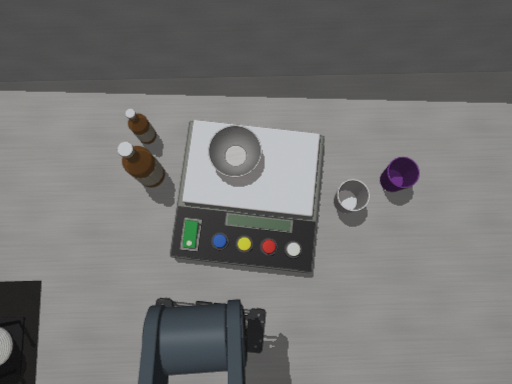

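In the final views the rocker's dot end is down (245,115), yellow is down (228,248), and blue (246,183), red and white are up. The bottle, cup and bowl have not moved, and the arm is clear. I hand it in.

```bash
python3 -c "
from bench import workorder; print(workorder.hand_in())"
```

```text
the job is handed in; nothing more can be done
None
```

The scale is ready for weighing grams, and the job was handed in about 7 s into the 45 s allowed. With the fingers closed, I pressed the three controls in the order asked:

1. **Rocker:** I pressed its white-dot end to the stop, with the fingertip at about 61 mm and a vertical force of 34 N.
2. **Yellow gram key:** I pushed it to its stop, with the fingertip at about 57 mm and 31 N. It stayed down.
3. **Blue tare key:** I pressed it to its stop, at about 57 mm and at least 24 N, and let it go. It came back up to within a tenth of a pixel of its starting place in the side view.

The last pictures show:
- The dot end of the rocker is down and yellow is down.
- Blue, red and white are up.
- The bowl, bottle and cup appear in the same places as in the first picture.
- The arm is clear of everything, with less than 1 N at the wrist.

No check failed. The side and top views differed by up to 3 mm on the keys' positions, so I used values between the two. The presses also caused sideways forces of up to about 16 N, most likely from friction under the fingertip.

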